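Put the copper cup away mouth-down on its stand

ROBOT

A 6-joint arm with a two-finger parallel gripper is mounted at the origin on the work surface. World frame = base frame: x ahead of the robot, y to its left, z up, the work surface at z = 0. Lengths are in m, angles in degrees, forces in N, time in s.
With the tool pointing down it reaches from about 0.3 to 0.875 m from the base axis. Payload 6.4 kg.
Tool frame: the origin (TCP) lies between the finger pads; the fingertips stand 14 mm ahead of it and the grasp point (between the pads) lies 5 mm behind it (ctrl.tcp_to_tips is the distance from the TCP to the fingertips, in m); z points along the fingers, x is the direction in which the jaws open and shut, and the axes are right-handed (so a half turn about z gives the same grasp; the last joint's range is limited). The gripper opens to 85 mm and grips with 20 to 120 N. Pads are 22 mm wide; open, the fingers measure 114 mm over their backs; the gripper's body (76 mm by 85 mm) begins 54 mm behind the grasp point. The pads swing forward as they close: fully open they stand 13 mm farther back than shut.
Start: joints at [-11.82, 10.359, 92.074, -0, 77.567, -11.82], TCP at [0.575, 0, 0.245] pointing down, gripper open.
Joint ranges: [-171.53, 171.53], [-51.25, 118.39], [17.06, 147.69], [-65.23, 245.23], [0, 150.52], [-178.68, 178.68]. Speed limits (degrees/s): [147.25, 147.25, 172.46, 180, 180, 180].

INTERFACE

Orientations are given as [roll, pitch, yaw] about the fixed x, y, z axes, in that order (R = Rz(yaw) Ry(pitch) Rx(roll)).
In Python, from workcell import ctrl gives the robot as it stands.
- The arm moves only by the shell command python3 -m creep 'ROWS' [FORCE]. ROWS is text: rows parted by semicolons, each of 5 numbers parted by spaces: the opening in per cent of the stroke, from 0 (shut) to 100 (fully open), then the shift along the tool's x, y, z in mm, then the turn about the tool's z in rad. A call has 1 to 5 rows; each row shifts and turns the commanded pose from where the row before left it, along the tool's axes as they then stand; what a row does not reach is not made up. A row lasts 1/10 s, in which the tool goes at most 50 mm and 8.59 degrees, less where a joint would pass 70% of its speed; a pose out of reach is approached as far as the arm can. A call with a gripper value outside its range is refused whole. The fingers move at their own pace and stop on an object; FORCE is the grip in N (left out, the last holds). Time passes only in rows, so rows that do not move let the fingers close. It gives the time, the measured TCP pose, the force and the opening at its end, in the units of the state.
- ctrl.sense(): the state, without advancing time (a new reading comes with each control period).
- ctrl.snapshot(name): name is "scene" or "side" or "wrist"; returns the picture (384x512x3 uint8, blue, green, red); there is no depth.
- ctrl.get_calibration(name): a dict with "fx", "fy", "cx", "cy" (pixels), "k1" (the pictures are not rectified: a ray, as slopes to the right and down, at radius r is drawn at 1 + k1 r^2 times it, then the intrinsics apply), "R" (3x3) and "t" (3): a world point X has camera coordinates R X + t; the wrist camera has in their place "mount" (4x4, takes a point from camera to tool coordinates, whose origin is the TCP and whose axes are the tool frame's). Camera axes: x right, y down, z forward; pixel columns grow to the right and rows downward; lengths in m; the calibration is good to about 2 mm. A picture is of the moment at which its call begins: read the wrist's pose just before it. get_calibration takes no time and is no camera call.
- ctrl.hand_in(): hands the job in, once; it reports no verdict.
The state is a dict: "time_s": time; "joint_pos": joint angles; "dq": joint speeds; "tau": joint torques, N m; "eef_pos": TCP position; "orientation": TCP orientation; "contact_force": force on the tool from outside, world axes, zero at the start; "torque": the same for the moment, N m; "width": finger opening in m.
Only numpy, scipy, OpenCV 4.12 (cv2) and the standard library are available. Lean on these libraries where they do the work, as an engineer would, in place of code of your own. Each camera call takes 0.05 s, during which the arm holds its last target. There are 200 camera calls.

TASK

One small copper cup has been left lying on its side on the pantry counter. Put it away upside down, mouth down and closed base up, in the round recess of the empty wooden stand, sitting flat on the recess floor like the other two cups on theirs. Set it down rather than dropping it, and leave the other cups, the tin and the jar where they are.

Things in the scene. Friction and masses are not known exactly. Their poses are not given: they have to be found in the camera images.
- cup: the copper cup lying on its side: a straight round tumbler without handle, outside diameter 54 mm, 70 mm long, wall 3 mm, 0.13 kg; one end open (mouth), the other closed (base, bevelled over its last 6 mm to 43 mm diameter). Origin at mid-axis, 27 mm above the counter as it lies. Its x axis runs from base to mouth; the mouth starts pointing roughly to the robot's right (-y)
- cup_rim (a point): centre of the cup's open mouth, 35 mm from the cup's origin along its +x axis
- cup_base (a point): centre of the outside of the cup's closed base, 35 mm from the cup's origin along its -x axis
- stand: the empty stand: a fixed square block of pale wood, 92 x 92 x 18 mm high, with a round recess 64 mm in diameter and 6 mm deep in the middle of its top. Origin at the centre of its underside, on the counter; z up
- stand_floor (a point): centre of the floor of the empty stand's recess, 12 mm above the counter
- cup_b: a copper cup like the first, already standing mouth-down in the recess of a second stand, identical to the empty one; origin at the centre of its mouth, 12 mm above the counter; its base is 82 mm above the counter. Leave alone
- cup_c: another such cup, mouth-down in a third identical stand; origin likewise. Leave alone
- tin: plain steel tin, 70 mm diameter, 80 mm high, standing; origin at the centre of its underside. Leave alone
- jar: glass jar with a brass-coloured lid, 72 mm diameter, 90 mm high, standing; origin at the centre of its underside. Leave alone
Things that resemble listed ones, but are neither listed nor needed, are in the scene too. What is shaped like the cup but blue or green is not meant.

How it is judged:
By the outcome, as a careful person would: the job done as asked, in the order asked, and still so for the second after the job is handed in, with the robot touching nothing.
It also fails if it takes over 51 s, if anything falls off the work surface, if the arm or the gripper's body presses on something with over 40 N, if the wrist force passes 120 N, or if a joint passes its speed limit or range.

## Working session

There is one attempt and no reset: what is moved stays moved. The work goes in short steps, Python scripts to look and compute and a shell command to move; the robot and the scene stay as the last step left them, time stands still between calls to the robot, and variables do not carry over. Pictures are saved under pics/ and viewed, about 8 in all and at most 12, crops included, and the job is handed in when it is done.

```bash
mkdir -p pics; ls
python3 - <<'E'
from workcell import ctrl
import cv2,json
import numpy as np
s=ctrl.sense();print(s)
for n in("scene","side","wrist"):
    im=ctrl.snapshot(n);cv2.imwrite(f"pics/{n}0.png",im)
    c=ctrl.get_calibration(n);print(n,c)
a=cv2.imread("pics/scene0.png");cv2.imwrite("pics/scene0b.png",cv2.resize(a,(800,600),interpolation=cv2.INTER_CUBIC))
a=cv2.imread("pics/side0.png");cv2.imwrite("pics/side0b.png",cv2.resize(a,(800,600),interpolation=cv2.INTER_CUBIC))
E
```

```text
pics
{'time_s': 0.0, 'joint_pos': array([-1.18213890e+01,  1.04010504e+01,  9.21314899e+01, -1.88937352e-03,
        7.75675522e+01, -1.18192688e+01]), 'dq': array([-0.11185754, -0.07542634, -0.04694227,  0.1096334 ,  0.00391726,
        0.05390004]), 'tau': array([ 3.41415571e-04, -4.44869328e+01, -3.51340663e+01, -2.51131587e-04,
        9.11703974e-03,  3.43231875e-05]), 'eef_pos': array([5.74472269e-01, 1.05186640e-04, 2.44393809e-01]), 'orientation': array([-1.79981304e+02,  9.83481605e-02, -1.69572864e-03]), 'contact_force': array([-0.44510731, -0.96766527,  0.84375197]), 'torque': array([0.06016763, 0.01311023, 0.06287101]), 'width': 0.08516945195343788}
scene {'fx': 494.94936862881735, 'fy': 494.94936862881735, 'cx': 256.883376979825, 'cy': 185.36123752243594, 'k1': -0.09015215692140705, 'R': array([[-0.37247545,  0.92802331,  0.00589666],
       [ 0.51080051,  0.21031365, -0.83357724],
       [-0.77481926, -0.30747504, -0.55237145]]), 't': array([ 0.19348969, -0.24972156,  1.69971754])}
side {'fx': 398.4876080280276, 'fy': 398.4876080280276, 'cx': 260.83614005729567, 'cy': 186.82388022438653, 'k1': -0.12698143911688367, 'R': array([[ 0.97507418, -0.22141213, -0.01438782],
       [-0.12570955, -0.49784934, -0.85810439],
       [ 0.18283175,  0.83852412, -0.51327366]]), 't': array([-0.53937876,  0.13495273,  0.97906507])}
wrist {'fx': 328.2307790385738, 'fy': 328.2307790385738, 'cx': 253.28132108355007, 'cy': 191.90821648652627, 'k1': 0.003927990936430623, 'mount': array([[ 9.99999645e-01,  8.29627922e-04, -1.49711121e-04,
         5.16515521e-04],
       [-7.40752801e-04,  9.49496187e-01,  3.13777696e-01,
        -8.04054911e-02],
       [ 4.02468876e-04, -3.13777473e-01,  9.49496464e-01,
        -1.29043811e-01],
       [ 0.00000000e+00,  0.00000000e+00,  0.00000000e+00,
         1.00000000e+00]])}
```

View pics/scene0b.png

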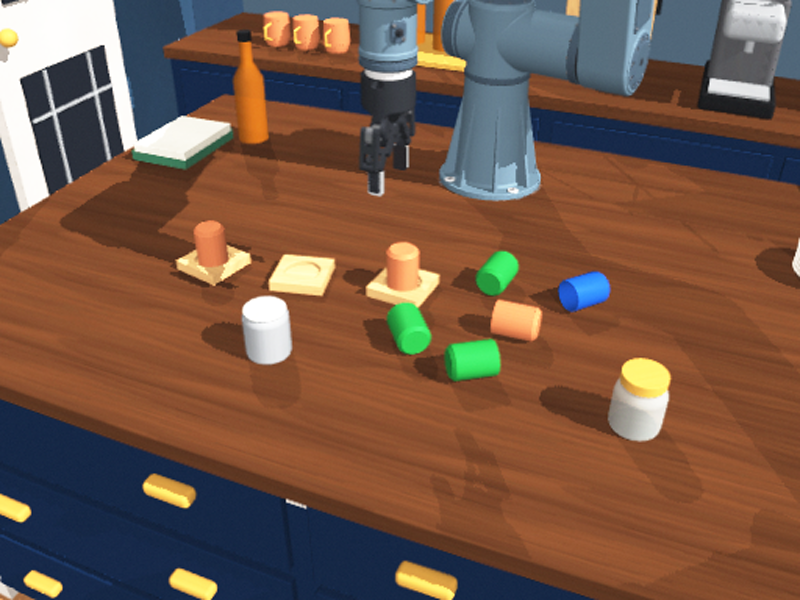

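View pics/side0b.png

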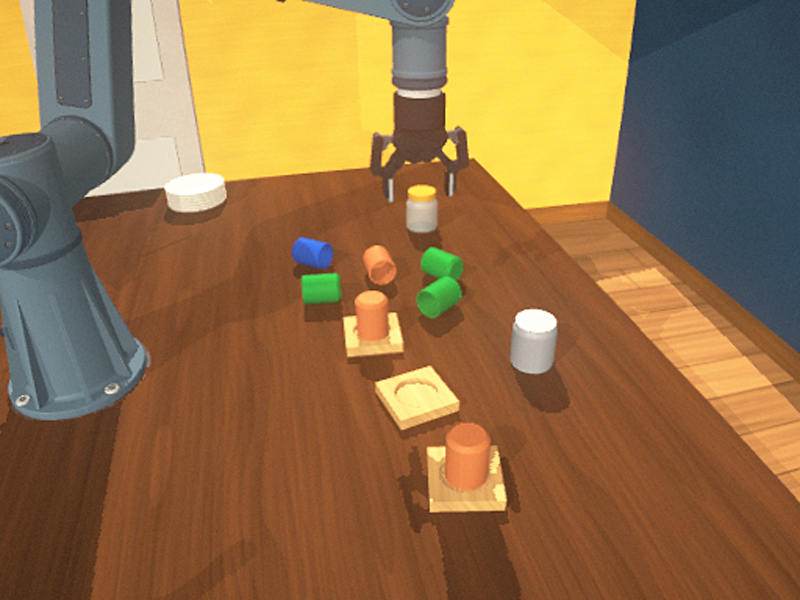

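The scene shows one copper cup lying down at (516,320), which is (379,265) in side. The other cup-shaped things lying down are green at (497,273), (408,329), (472,360) and blue at (584,291), so they are not meant. Two copper cups already stand on their stands, at (210,245) and (403,267). The empty stand is at (302,274) in scene and (417,396) in side. I'll confirm with an enlarged crop.

```bash
cat > h.py <<'E'
from workcell import ctrl
import numpy as np, cv2
from scipy.spatial.transform import Rotation as Ro
def cam(n,s=None):
    c=ctrl.get_calibration(n)
    if n=="wrist":
        s=s or ctrl.sense(); M=np.eye(4); M[:3,:3]=Ro.from_euler('xyz',s['orientation'],degrees=True).as_matrix(); M[:3,3]=s['eef_pos']
        V=np.linalg.inv(M@np.array(c['mount'])); return c,V[:3,:3],V[:3,3]
    return c,np.array(c['R']),np.array(c['t'])
def K(c): return np.array([[c['fx'],0,c['cx']],[0,c['fy'],c['cy']],[0,0,1.]]),np.array([c['k1'],0,0,0,0])
def pix2plane(n,uv,z,s=None):
    c,R,t=cam(n,s);k,d=K(c)
    p=cv2.undistortPoints(np.array(uv,float).reshape(-1,1,2),k,d).reshape(-1,2)
    C=-R.T@t; r=np.c_[p,np.ones(len(p))]@R
    return C+r*((z-C[2])/r[:,2])[:,None]
def proj(n,X,s=None):
    c,R,t=cam(n,s);k,d=K(c)
    return cv2.projectPoints(np.array(X,float).reshape(-1,3),cv2.Rodrigues(R)[0],t,k,d)[0].reshape(-1,2)
E
python3 - <<'E'
from h import *
q=.64
P=lambda n,l,z:print(n,z,pix2plane(n,np.array(l)*q,z).round(3)[:,:2].tolist())
P("scene",[(516,322),(497,274),(408,329),(472,360),(584,291)],.027)
P("side",[(379,265),(321,289),(439,297),(442,264),(312,252)],.027)
P("scene",[(302,270)],.012);P("side",[(417,394)],.012)
P("scene",[(403,250),(210,230)],.082);P("side",[(371,298),(468,433)],.082)
P("scene",[(265,310),(645,377)],.085);P("side",[(536,321),(422,192)],.085)
a=cv2.imread("pics/scene0.png")[150:260,230:400];b=cv2.imread("pics/side0.png")[145:225,180:310]
o=cv2.imread("pics/wrist0.png")
A=cv2.resize(a,(400,259),interpolation=cv2.INTER_CUBIC);B=cv2.resize(b,(400,246),interpolation=cv2.INTER_CUBIC)
m=np.zeros((259+341,800,3),np.uint8);m[:259,:400]=A;m[:246,400:]=B;m[259:600,:455]=cv2.resize(o,(455,341))
st=cv2.imread("pics/side0.png")[225:280,230:305];m[259:259+253,455:800]=cv2.resize(st,(345,253),interpolation=cv2.INTER_CUBIC)
cv2.imwrite("pics/mos.png",m)
E
```

```text
scene 0.027 [[0.548, 0.203], [0.424, 0.137], [0.628, 0.054], [0.663, 0.168], [0.42, 0.285]]
side 0.027 [[0.54, 0.195], [0.419, 0.13], [0.623, 0.049], [0.661, 0.168], [0.416, 0.285]]
scene 0.012 [[0.519, -0.188]]
side 0.012 [[0.526, -0.185]]
scene 0.082 [[0.498, -0.006], [0.561, -0.339]]
side 0.082 [[0.49, -0.014], [0.549, -0.35]]
scene 0.085 [[0.738, -0.126], [0.683, 0.407]]
side 0.085 [[0.722, -0.147], [0.68, 0.406]]
```

View pics/mos.png

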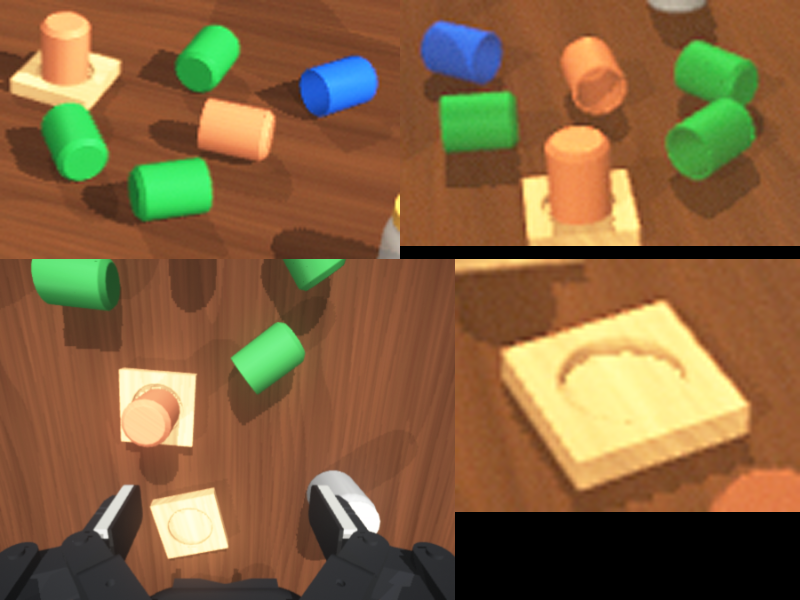

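The only lying copper cup is confirmed, at crop (235,130) and (595,75). It lies around (0.545, 0.20) with its mouth towards -y. The empty stand is around (0.52, -0.187). I'll move nearer for an accurate look.

```bash
python3 -m creep '100 -7 -33 0 0; 100 -7 -33 0 0; 100 -8 -37 0 0; 100 -8 -37 0 0; 100 0 0 0 0'; python3 -m creep '100 0 0 0 0;100 0 0 0 0'
python3 - <<'E'
from h import *
import pickle
s=ctrl.sense();im=ctrl.snapshot("wrist");pickle.dump(s,open("s1.pkl","wb"))
print(s['eef_pos'],s['orientation'],s['dq'].round(2))
cv2.imwrite("pics/w1.png",im);cv2.imwrite("pics/w1b.png",cv2.resize(im[0:240,130:450],(800,600),interpolation=cv2.INTER_CUBIC))
E
```

```text
time_s: 0.65
eef_pos: [0.5435, 0.1439, 0.245]
orientation: [-179.9, 0.1, 0.3]
contact_force: [-0.2, -1.0, 0.2]
width: 0.0857
time_s: 0.85
eef_pos: [0.5452, 0.1392, 0.2451]
orientation: [180.0, 0.0, -0.0]
contact_force: [-0.0, -0.3, 0.1]
width: 0.0856
[0.54518385 0.13922919 0.24510598] [ 1.79972415e+02  1.21448716e-02 -2.60139595e-02] [-0.94  0.06 -0.1   0.1   0.09  0.23]
```

View pics/w1b.png

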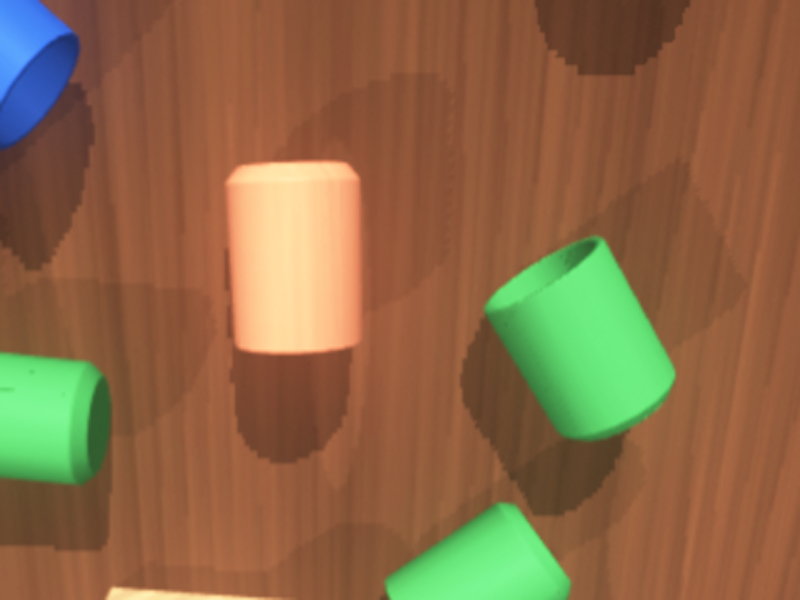

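The wrist crop shows the copper cup with its base end at the top (293,162) and its mouth at the bottom (297,352). Its axis is nearly along the image column, and there is free room on both sides and below. I'll fit its pose by silhouette.

```bash
cat > fit.py <<'E'
from h import *
from scipy.optimize import minimize
a=np.linspace(0,2*np.pi,60)
def ring(ax,r): return np.c_[np.full(60,ax),r*np.cos(a),r*np.sin(a)]
B=np.vstack([ring(.035,.027),ring(-.029,.027),ring(-.035,.0215)])
def hull(n,p,s,B=B):
    x,y,yaw=p;c,q=np.cos(yaw),np.sin(yaw)
    X=B@np.array([[c,q,0],[-q,c,0],[0,0,1]])+[x,y,.027]
    return cv2.convexHull(proj(n,X,s).astype(np.float32))
def area(m,h):
    f=np.zeros(m.shape,np.uint8);cv2.fillConvexPoly(f,(h*16).round().astype(int),255,cv2.LINE_AA,4)
    return np.abs(f.astype(float)-m).sum()/255
def copper(im):
    h=cv2.cvtColor(im,cv2.COLOR_BGR2HSV);return ((h[...,0]<16)&(h[...,1]>70)&(h[...,2]>150)).astype(np.uint8)*255
E
python3 - <<'E'
from fit import *
import pickle
s=pickle.load(open("s1.pkl","rb"));im=cv2.imread("pics/w1.png");m=copper(im)
n,l,st,ce=cv2.connectedComponentsWithStats(m);k=l[100,248];m=(l==k)*255.
print(st[k])
r=min((minimize(lambda p:area(m,hull("wrist",p,s)),[.545,.2,y0],method="Nelder-Mead",options=dict(initial_simplex=[[.545,.2,y0],[.555,.2,y0],[.545,.21,y0],[.545,.2,y0+.1]])) for y0 in(-1.5,-1.65)),key=lambda r:r.fun)
print(r.x,np.degrees(r.x[2]),r.fun,m.sum()/255)
E
```

```text
[     0      0    512    384 158249]
[ 0.59502457  0.26044685 -2.82258361] -161.72212828870755 153477.81960784315 158249.0
```

Run:
```python
from fit import *
import pickle
s=pickle.load(open("s1.pkl","rb"));im=cv2.imread("pics/w1.png")
h=cv2.cvtColor(im,cv2.COLOR_BGR2HSV);print(h[100,225:280:6].tolist(),h[100,300].tolist())
m=cv2.inRange(im,(0,0,185),(255,255,255))
n,l,st,ce=cv2.connectedComponentsWithStats(m);k=l[100,248];m=(l==k)*255.
print(st[k])
r=min((minimize(lambda p:area(m,hull("wrist",p,s)),[.545,.2,y0],method="Nelder-Mead",options=dict(initial_simplex=[[.545,.2,y0],[.555,.2,y0],[.545,.21,y0],[.545,.2,y0+.1]])) for y0 in(-1.5,-1.65)),key=lambda r:r.fun)
print(r.x,np.degrees(r.x[2]),r.fun,m.sum()/255)
```

```text
[[11, 130, 249], [16, 109, 254], [18, 95, 255], [19, 91, 255], [18, 95, 255], [17, 104, 255], [15, 113, 254], [12, 130, 250], [9, 151, 219], [9, 158, 150]] [10, 154, 144]
[ 220   64   55   78 4011]
[ 0.53983426  0.20136311 -1.5415061 ] -88.32179344519257 124.21176470588236 4011.0
```

Cup fit: centre (0.540, 0.201), mouth yaw -88.3°. Plan: grip about 13 mm from the base end, then roll the cup up over its rim until it stands mouth down on the counter. After that I'll regrip it and carry it to the stand.

```bash
python3 -m creep '100 -3 -42 0 0; 100 -3 -42 0 0; 100 0 0 0 -0.03; 100 0 0 40 0; 100 0 0 40 0' 20; python3 -m creep '100 0 0 40 0; 100 0 0 40 0; 100 0 0 30 0; 100 0 0 20 0; 100 0 0 11 0'; python3 -m creep '100 0 0 0 0; 100 0 0 0 0';python3 - <<'E'
from h import *
cv2.imwrite("pics/w2.png",ctrl.snapshot("wrist"));s=ctrl.sense();print(s['eef_pos'],s['orientation'])
E
```

```text
time_s: 1.4
eef_pos: [0.5407, 0.2231, 0.1658]
orientation: [-180.0, -0.2, 1.7]
contact_force: [0.8, -0.2, -0.9]
width: 0.0852
time_s: 1.9
eef_pos: [0.5381, 0.2221, 0.0219]
orientation: [179.9, 0.2, 1.6]
contact_force: [0.0, -0.4, -0.6]
width: 0.0855
time_s: 2.1
eef_pos: [0.54, 0.2235, 0.0251]
orientation: [-180.0, -0.1, 1.7]
contact_force: [0.5, 0.3, 0.7]
width: 0.0855
[0.54031168 0.22378993 0.02567516] [-1.79982557e+02 -1.29576234e-01  1.69330571e+00]
```

View pics/w2.png

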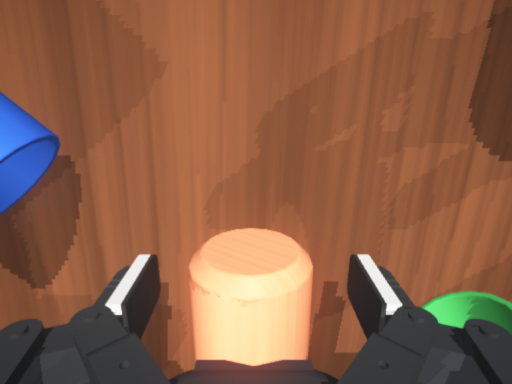

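The cup base is centred between the pads: the cup spans 190–312, with the pads at 150 and 355. I'll close on it.

```bash
python3 -m creep '40 0 0 0 0;40 0 0 0 0;40 0 0 0 0;40 0 0 0 0;40 0 0 0 0' 25;  python3 -m creep '40 0 0 0 0;40 0 0 0 0;40 0 0 0 0'
```

```text
time_s: 2.65
eef_pos: [0.5397, 0.2242, 0.0257]
orientation: [-180.0, -0.1, 1.7]
contact_force: [-0.7, -0.2, 5.8]
width: 0.0542
time_s: 2.95
eef_pos: [0.5398, 0.2242, 0.0257]
orientation: [-180.0, -0.1, 1.7]
contact_force: [-2.1, -0.2, 4.9]
width: 0.0536
```

```bash
python3 -m creep '40 0 2.5 -4.5 0;40 0 3 -4.5 0;40 0 3.5 -4.3 0;40 0 3.7 -4.1 0;40 0 0 0 0'; python3 -m creep '40 0 4 -3.6 0;40 0 4.4 -3.4 0;40 0 4.7 -2.8 0;40 0 4.9 -2.6 0;40 0 0 0 0'
python3 - <<'E'
from h import *
im=ctrl.snapshot("side");cv2.imwrite("pics/s3.png",cv2.resize(im[110:230,180:340],(800,600),interpolation=cv2.INTER_CUBIC))
E
```

```text
time_s: 3.45
eef_pos: [0.54, 0.2108, 0.0425]
orientation: [-180.0, -0.1, 1.7]
contact_force: [-0.2, -0.0, -1.7]
width: 0.054
time_s: 3.95
eef_pos: [0.5403, 0.1926, 0.0546]
orientation: [180.0, -0.0, 1.7]
contact_force: [0.0, 0.0, -1.0]
width: 0.0535
```

View pics/s3.png

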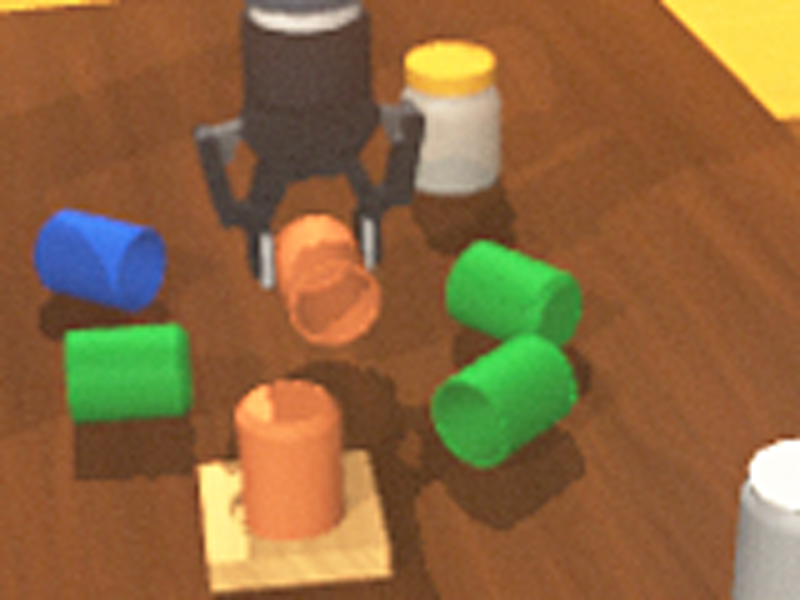

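The picture shows the cup at (325,280) held in the air, still nearly horizontal with its mouth towards the camera. The wide pad contact resists swinging. I'll set it back down and regrip with only a corner of the pads overlapping, about 5 mm at the base end with the tips just below the axis. That way the cup can pivot.

```bash
python3 -m creep '40 0 -10 6 0;40 0 -10 6 0;40 0 -10 6 0;40 0 0 6 0;40 0 0 4 0';python3 -m creep '40 0 0 1.5 0;40 0 0 0 0';python3 -m creep '66 0 0 0 0;70 0 0 0 0;70 0 0 0 0;70 0 -6 -5 0;70 0 -6 -5 0';python3 -m creep '70 0 0 0 0;70 0 0 0 0'
python3 - <<'E'
from fit import *
import pickle
s=ctrl.sense();im=ctrl.snapshot("wrist");cv2.imwrite("pics/w4.png",im);pickle.dump(s,open("s4.pkl","wb"))
print(s['eef_pos'],s['orientation'],s['width'])
E
```

```text
time_s: 4.5
eef_pos: [0.5384, 0.2241, 0.0254]
orientation: [-180.0, 0.1, 1.8]
contact_force: [-13.1, 3.1, 34.8]
width: 0.054
time_s: 4.7
eef_pos: [0.5385, 0.2241, 0.0256]
orientation: [-180.0, 0.1, 1.7]
contact_force: [-6.7, 2.4, 11.6]
width: 0.0537
time_s: 5.2
eef_pos: [0.5387, 0.2355, 0.0348]
orientation: [-180.0, 0.0, 1.7]
contact_force: [0.4, 0.1, -0.8]
width: 0.0595
time_s: 5.4
eef_pos: [0.5389, 0.2357, 0.035]
orientation: [-180.0, -0.0, 1.8]
contact_force: [0.2, -0.6, -0.0]
width: 0.0595
[0.53888882 0.23570026 0.03497079] [-1.79994527e+02 -4.43260455e-02  1.75577432e+00] 0.05945047762600368
```

View pics/w4.png

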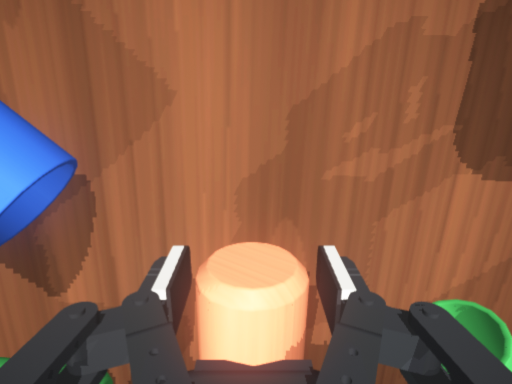

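Run:
```python
from fit import *
import pickle
s=pickle.load(open("s4.pkl","rb"))
for yb in(.230,.236,.242):
    print(yb,proj("wrist",[[.539,yb,.0485],[.539,yb,.0055],[.539-.0215,yb,.027],[.539-.027,yb-.006,.027],[.539,yb-.006,.054]],s).round(0).tolist())
# pad tip edges
M=Ro.from_euler('xyz',s['orientation'],degrees=True).as_matrix()
for z in(0,.007,.014): print(z,proj("wrist",[(s['eef_pos']+M@[.03,y,z]) for y in(-.011,.011)],s).round(0).tolist())
```

```text
0.23 [[252.0, 301.0], [252.0, 251.0], [207.0, 272.0], [196.0, 282.0], [251.0, 322.0]]
0.236 [[252.0, 289.0], [253.0, 241.0], [207.0, 261.0], [196.0, 271.0], [252.0, 310.0]]
0.242 [[253.0, 276.0], [253.0, 231.0], [207.0, 249.0], [195.0, 260.0], [252.0, 297.0]]
0 [[320.0, 250.0], [317.0, 292.0]]
0.007 [[317.0, 242.0], [315.0, 284.0]]
0.014 [[315.0, 236.0], [312.0, 276.0]]
```

The cup hasn't moved: its base is at y=0.236 (rows 242–288). The tips are about 3 mm above the axis, so I'll go 8 mm lower, close gently and begin the arc.

```bash
python3 -m creep '70 0 0 4 0;70 0 0 4 0;70 0 0 0 0;40 0 0 0 0;40 0 0 0 0' 20;python3 -m creep '40 0 0 0 0;40 0 0 0 0;40 0 0 0 0;40 0 0 0 0;40 0 0 0 0';python3 -m creep '40 0 1 -4 0;40 0 2 -4 0;40 0 2 -4 0;40 0 3 -4 0;40 0 3 -4 0';python3 -m creep '40 0 3 -4 0;40 0 3 -4 0;40 0 3 -4 0;40 0 0 0 0;40 0 0 0 0'
python3 - <<'E'
from h import *
im=ctrl.snapshot("side");cv2.imwrite("pics/s5.png",cv2.resize(im[110:230,180:340],(640,480),interpolation=cv2.INTER_CUBIC))
E
```

```text
time_s: 5.95
eef_pos: [0.5385, 0.2352, 0.0264]
orientation: [180.0, 0.0, 1.7]
contact_force: [0.2, -0.6, -0.1]
width: 0.0538
time_s: 6.45
eef_pos: [0.5387, 0.2353, 0.0266]
orientation: [180.0, 0.0, 1.7]
contact_force: [0.2, -0.1, -1.1]
width: 0.0537
time_s: 6.95
eef_pos: [0.5391, 0.2241, 0.0471]
orientation: [-180.0, -0.0, 1.7]
contact_force: [-0.2, 0.0, -1.7]
width: 0.0531
time_s: 7.45
eef_pos: [0.5393, 0.2152, 0.0587]
orientation: [-180.0, -0.0, 1.7]
contact_force: [-0.1, 0.1, -1.0]
width: 0.0533
```

View pics/s5.png

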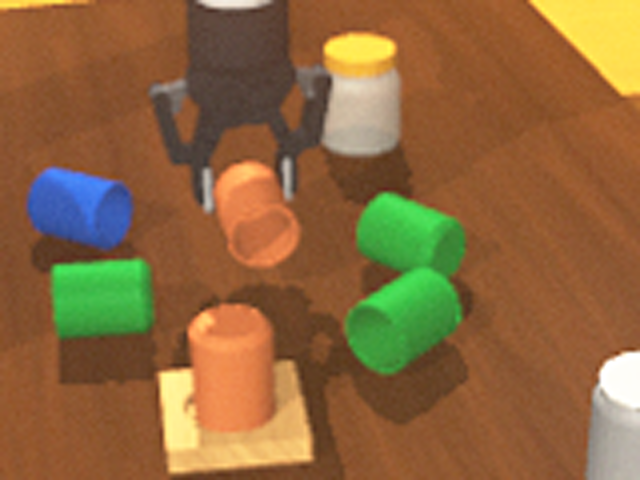

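The cup at (258,215) is still suspended and maybe slightly tilted. I'll measure the tilt numerically with both fixed cameras, to save pictures.

```bash
cat > tilt.py <<'E'
from fit import *
import sys
# tilt>0: mouth down. free: pivot along tool, (y,z of cup centre), tilt
def pose(p,yaw):
    x,y,z,t=p;t=np.radians(t)
    R=Ro.from_euler('zy',[yaw,0]).as_matrix()@Ro.from_euler('y',t).as_matrix()
    return B@R.T+[x,y,z]
def run(p0,yaw=np.radians(-88.3)):
    ms={}
    for n in("side","scene"):
        im=ctrl.snapshot(n);cv2.imwrite(f"pics/t_{n}.png",im)
        h=cv2.cvtColor(im,cv2.COLOR_BGR2HSV);b,g,r=[im[...,i].astype(int) for i in range(3)]
        m=((r-b>70)&(r>135)&(h[...,0]<20)).astype(np.uint8)
        m=cv2.morphologyEx(m,cv2.MORPH_OPEN,np.ones((3,3)))
        u,v=proj(n,[p0[:3]])[0]
        _,l,st,ce=cv2.connectedComponentsWithStats(m)
        k=1+np.argmin(np.where(st[1:,4]>150,np.hypot(*(ce[1:]-[u,v]).T),999))
        ms[n]=(l==k)*255.;print(n,(u,v),ce[k],st[k])
    H=lambda n,p:cv2.convexHull(proj(n,pose(p,yaw)).astype(np.float32))
    f=lambda p:sum(area(ms[n],H(n,p)) for n in ms)
    best=None
    for t0 in(0,30,60,90):
        q=np.r_[p0[:3],t0];S=np.array([q]*5);S[1,0]+=.01;S[2,1]+=.01;S[3,2]+=.01;S[4,3]+=15
        r=minimize(f,q,method="Nelder-Mead",options=dict(initial_simplex=S,maxiter=300))
        print(t0,r.x.round(4),round(r.fun,1))
if __name__=="__main__": run([float(v) for v in sys.argv[1:4]])
E
python3 tilt.py .54 .185 .055
```

```text
side (np.float64(242.79139596039334), np.float64(162.94934563590954)) [234.04722979 161.65395095] [ 208  137   48   47 1101]
scene (np.float64(324.8953360121218), np.float64(193.29450868059808)) [331.32338308 244.41791045] [318 238  27  14 201]
0 [0.5396 0.1873 0.0506 6.5713] 1623.8
30 [ 0.5331  0.163   0.0604 28.2029] 1608.9
60 [5.3400e-01 1.7140e-01 5.5700e-02 9.3781e+01] 1598.2
90 [ 0.4735 -0.1472  0.2294 55.8467] 1454.6
```

Run:
```python
from h import *
g=np.array([.5393,.2152,.0590])  # pivot approx on axis, 62 mm from mouth
u=np.array([.03,-.9995,0])
for t in(0,15,30,45,60,75,90):
    a=np.radians(t);print(t,proj("side",[g+.062*(u*np.cos(a)-np.array([0,0,1])*np.sin(a)),g]).round(1).tolist())
a=cv2.imread("pics/t_scene.png")[130:230,270:400];s=ctrl.sense();w=ctrl.snapshot("wrist")
m=np.zeros((384,800,3),np.uint8);m[:246,:320]=cv2.resize(a,(320,246),interpolation=cv2.INTER_CUBIC);m[:,320:]=w[:,16:496];cv2.imwrite("pics/m6.png",m)
```

```text
0 [[245.1, 166.5], [240.7, 157.4]]
15 [[245.1, 171.0], [240.7, 157.4]]
30 [[244.8, 174.4], [240.7, 157.4]]
45 [[244.3, 176.5], [240.7, 157.4]]
60 [[243.5, 177.4], [240.7, 157.4]]
75 [[242.6, 176.8], [240.7, 157.4]]
90 [[241.5, 175.0], [240.7, 157.4]]
```

View pics/m6.png

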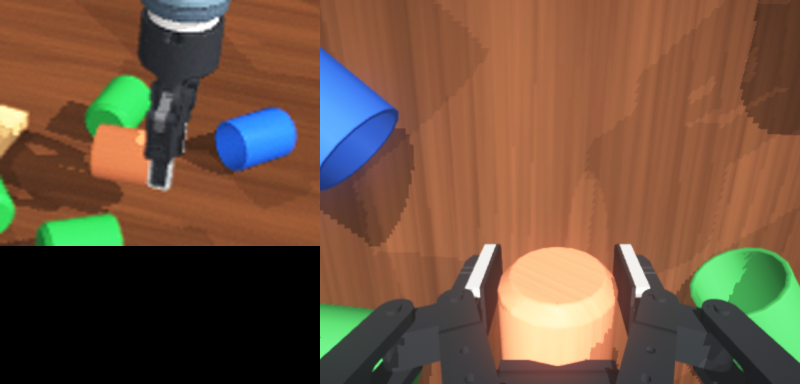

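The wrist view shows the base face at rows 248–304, against 242–288 when flat, so the cup tilted only about 10°. It is close to slipping. I'll try a brisk upward jerk, since inertia helps the mouth drop, and read the face size numerically.

```bash
cat > prof.py <<'E'
from h import *
w=ctrl.snapshot("wrist");cv2.imwrite("pics/last.png",w)
c=w[230:360:4,244:262].mean(1).round().astype(int)
print([tuple(v) for v in c.tolist()])
E
python3 prof.py; python3 -m creep '40 0 0 -50 0;40 0 0 -50 0;40 0 0 0 0;40 0 0 0 0'; python3 prof.py
```

```text
[(70, 104, 173), (71, 105, 175), (71, 105, 177), (72, 106, 180), (79, 116, 196), (145, 200, 254), (145, 200, 254), (146, 200, 254), (146, 201, 254), (145, 200, 254), (146, 200, 254), (147, 202, 254), (147, 201, 254), (148, 202, 254), (147, 202, 254), (146, 202, 254), (148, 203, 254), (148, 203, 254), (151, 206, 255), (196, 244, 255), (205, 247, 255), (205, 247, 255), (204, 247, 255), (204, 247, 255), (197, 244, 255), (176, 232, 255), (176, 231, 255), (175, 231, 255), (174, 230, 255), (173, 230, 255), (172, 229, 255), (172, 229, 255), (171, 228, 255)]
time_s: 8.1
eef_pos: [0.5403, 0.2156, 0.1602]
orientation: [-180.0, -0.2, 1.7]
contact_force: [-0.3, -0.5, -1.6]
width: 0.0536
[(67, 100, 166), (67, 100, 168), (67, 100, 169), (68, 101, 171), (108, 155, 240), (137, 192, 253), (138, 192, 254), (139, 193, 254), (139, 192, 254), (138, 191, 253), (139, 192, 254), (140, 193, 254), (139, 192, 254), (140, 194, 254), (140, 194, 254), (139, 193, 254), (139, 194, 254), (140, 195, 254), (140, 194, 254), (164, 222, 255), (191, 241, 255), (192, 242, 255), (191, 241, 255), (191, 241, 255), (190, 240, 255), (169, 227, 255), (161, 220, 255), (161, 219, 255), (160, 218, 255), (159, 217, 255), (158, 216, 255), (157, 215, 255), (157, 214, 255)]
```

The jerk made no difference. Instead I'll use the fixed empty stand as a stop and push the lower rim against its side to tip the cup. First I'll fit the stand pose from the first wrist picture.

Run:
```python
from fit import *
im=cv2.imread("pics/wrist0.png");s=dict(eef_pos=np.array([.5747,0,.2447]),orientation=np.array([180,0,0.]))
h=cv2.cvtColor(im,cv2.COLOR_BGR2HSV);m=((h[...,0]>14)&(h[...,0]<32)&(h[...,2]>150)).astype(np.uint8)
n,l,st,ce=cv2.connectedComponentsWithStats(m);
cand=[(k,st[k].tolist()) for k in range(1,n) if st[k][4]>300];print(cand)
k=min((c[0] for c in cand),key=lambda k:np.hypot(*(ce[k]-[214,298])));m=cv2.morphologyEx((l==k).astype(np.uint8),cv2.MORPH_CLOSE,np.ones((25,25)))*255.
S=np.array([[a,b,c] for a in(-.046,.046) for b in(-.046,.046) for c in(-.027,-.009)])
for y0 in(-.1,.2):
    q=[.523,-.187,y0];r=minimize(lambda p:area(m,hull("wrist",p,s,S)),q,method="Nelder-Mead",options=dict(initial_simplex=[q,[.533,-.187,y0],[.523,-.177,y0],[.523,-.187,y0+.15]]))
    print(r.x,np.degrees(r.x[2]),r.fun,m.sum()/255)
ci=cv2.imread("pics/wrist0.png")[285:360,155:270];cv2.imwrite("pics/stand.png",cv2.resize(ci,None,fx=6,fy=6))
p=[r.x[0]+.032*np.cos(t) for t in(0,)]
print(proj("wrist",[[r.x[0]+.032*np.cos(t),r.x[1]+.032*np.sin(t),.018] for t in np.arange(4)*np.pi/2],s).round(1).tolist())
```

```text
[(1, [134, 122, 87, 90, 5799]), (2, [351, 239, 77, 70, 1790]), (3, [105, 255, 45, 60, 754]), (4, [169, 258, 88, 79, 5055])]
[ 0.5238354  -0.18637359  0.21747929] 12.460645636928595 146.28235294117647 5056.0
[ 0.52372855 -0.18638737  0.21807118] 12.494558415389577 146.1843137254902 5056.0
[[238.1, 302.3], [212.2, 280.7], [188.2, 302.3], [214.0, 322.8]]
```

Stand fitted at (0.524, -0.186), yaw 12.5°. The recess projection matches the picture. Next: turn the tool so the mouth faces the stand's near (-x) side, and carry the cup there high.

```bash
python3 -m creep '40 0 0 0 -.145;40 0 0 0 -.145;40 0 0 0 -.145;40 0 0 0 -.145;40 0 0 0 -.145';python3 -m creep '40 0 0 0 -.145;40 0 0 0 -.145;40 0 0 0 -.145;40 0 0 0 -.145;40 0 0 0 -.145';python3 -m creep '40 0 0 0 -.145;40 0 0 0 -.145;40 0 0 0 -.02;40 0 0 0 0';python3 -m creep '40 -20 -12 0 0;40 -30 -18 0 0;40 -30 -18 0 0;40 -30 -18 0 0;40 -30 -18 0 0';python3 -m creep '40 -30 -18 0 0;40 -30 -18 0 0;40 -30 -18 0 0;40 -30 -18 0 0;40 -30 -18 0 0';python3 -m creep '40 -30 -18 0 0;40 -30 -18 0 0;40 -30 -18 0 0;40 -9 -6 0 0;40 0 0 0 0'; python3 -m creep '40 0 0 0 0;40 0 0 0 0'; python3 prof.py;python3 -c "
from h import *
s=ctrl.sense();print(s['eef_pos'],s['orientation'],s['joint_pos'].round(0))"
```

```text
time_s: 8.65
eef_pos: [0.5376, 0.215, 0.156]
orientation: [-179.9, 0.2, 43.6]
contact_force: [0.6, 0.8, -0.7]
width: 0.053
time_s: 9.15
eef_pos: [0.5376, 0.215, 0.1559]
orientation: [-179.7, 0.1, 85.1]
contact_force: [1.0, -0.2, -0.9]
width: 0.0533
time_s: 9.55
eef_pos: [0.5382, 0.2151, 0.1569]
orientation: [-179.8, -0.0, 102.4]
contact_force: [0.5, -0.1, -1.1]
width: 0.0534
time_s: 10.05
eef_pos: [0.4867, 0.0593, 0.158]
orientation: [-179.9, -0.0, 102.4]
contact_force: [0.2, -0.9, -1.4]
width: 0.0535
time_s: 10.55
eef_pos: [0.4316, -0.1066, 0.1582]
orientation: [-180.0, -0.0, 102.4]
contact_force: [0.8, 0.1, -1.6]
width: 0.0534
time_s: 11.05
eef_pos: [0.3948, -0.2163, 0.1583]
orientation: [-180.0, -0.0, 102.3]
contact_force: [-0.7, -0.3, -1.3]
width: 0.0531
time_s: 11.25
eef_pos: [0.3956, -0.214, 0.1583]
orientation: [-180.0, -0.1, 102.6]
contact_force: [-0.4, -0.5, -1.2]
width: 0.0531
[(70, 105, 168), (66, 99, 161), (63, 94, 154), (60, 91, 151), (86, 123, 206), (100, 141, 230), (100, 142, 230), (101, 142, 231), (101, 142, 230), (100, 141, 230), (101, 141, 231), (101, 142, 232), (101, 142, 232), (102, 143, 233), (102, 144, 233), (101, 143, 233), (102, 144, 233), (102, 144, 234), (103, 144, 235), (119, 167, 248), (140, 194, 254), (147, 202, 254), (156, 212, 255), (164, 221, 255), (171, 228, 255), (172, 229, 255), (170, 227, 255), (169, 227, 255), (169, 227, 255), (167, 225, 255), (167, 225, 255), (162, 220, 255), (157, 214, 255)]
[ 0.39571691 -0.21401169  0.1583824 ] [-1.79992495e+02 -3.65316332e-02  1.02623129e+02] [ -44.   -0.  114.    0.   66. -146.]
```

```bash
python3 -m creep '40 0 0 35 0;40 0 0 35 0;40 0 0 25 0;40 0 0 15 0;40 0 0 0 0';python3 -m creep '40 0 5 0 0;40 0 5 0 0;40 0 5 0 0;40 0 5 0 0;40 0 3 0 0';python3 -c "
from h import *
s=ctrl.sense();print(s['eef_pos'],s['contact_force'])";python3 -m creep '40 0 2.4 -3.7 0;40 0 2.4 -3.8 0;40 0 3.6 -4.2 0;40 0 3.7 -4.2 0;40 0 4.4 -3.5 0';python3 -m creep '40 0 4.4 -3.5 0;40 0 0 0 0;40 0 0 0 0';python3 prof.py
```

```text
time_s: 11.8
eef_pos: [0.3943, -0.2129, 0.0465]
orientation: [-179.8, -0.2, 102.6]
contact_force: [-0.5, 0.4, -1.5]
width: 0.0534
time_s: 12.3
eef_pos: [0.4162, -0.2108, 0.0491]
orientation: [-179.7, -0.0, 102.7]
contact_force: [-0.3, 0.8, -1.7]
width: 0.0532
[ 0.4161603  -0.21082913  0.04907413] [-0.27621576  0.78263608 -1.71153006]
time_s: 12.8
eef_pos: [0.4346, -0.2066, 0.0686]
orientation: [180.0, 0.0, 102.6]
contact_force: [-0.8, -0.2, -0.7]
width: 0.0534
time_s: 13.1
eef_pos: [0.4384, -0.2056, 0.0715]
orientation: [-180.0, -0.0, 102.6]
contact_force: [-0.1, -0.3, -1.8]
width: 0.053
[(72, 108, 174), (73, 109, 176), (68, 101, 165), (66, 98, 162), (101, 142, 229), (111, 155, 240), (112, 155, 240), (112, 156, 240), (111, 155, 240), (111, 154, 240), (111, 156, 240), (112, 157, 241), (112, 156, 241), (112, 158, 242), (113, 158, 242), (112, 157, 242), (113, 157, 243), (114, 158, 244), (114, 159, 244), (131, 182, 252), (154, 210, 255), (154, 211, 255), (165, 220, 255), (176, 230, 255), (188, 239, 255), (188, 239, 255), (185, 237, 255), (184, 237, 255), (184, 237, 255), (184, 236, 255), (181, 235, 255), (176, 230, 255), (173, 228, 255)]
```

Run:
```python
from h import *
im=ctrl.snapshot("side");a=cv2.resize(im[170:290,130:330],(800,480),interpolation=cv2.INTER_CUBIC)
cv2.imwrite("pics/s7.png",a)
```

```text
(no output)
```

View pics/s7.png

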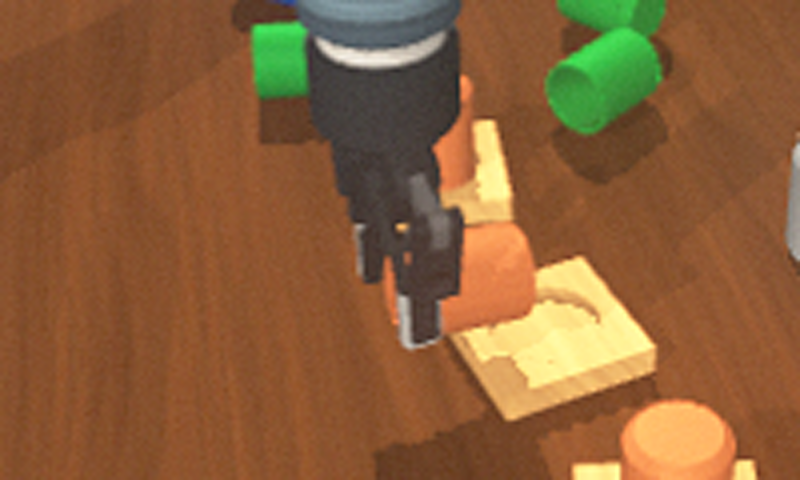

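The cup at (460,280) sits above the stand and is still nearly level, so the rim barely touched before I lifted it off. I'll retry lower with more engagement.

```bash
python3 -m creep '40 0 -23 0 0;40 0 -22 0 0;40 0 0 14 0;40 0 0 13 0;40 0 0 0 0';python3 -m creep '40 0 6 0 0;40 0 6 0 0;40 0 5 0 0;40 0 4 0 0;40 0 2 0 0';python3 -m creep '40 0 1 0 0;40 0 1 0 0;40 0 1 -2 0;40 0 1 -2 0;40 0 0 0 0';python3 prof.py;python3 -m creep '40 0 2.4 -3.7 0;40 0 2.4 -3.8 0;40 0 3.6 -4.2 0;40 0 0 0 0';python3 prof.py
```

```text
time_s: 13.7
eef_pos: [0.393, -0.2146, 0.043]
orientation: [-179.9, -0.2, 102.5]
contact_force: [0.0, 0.1, -1.7]
width: 0.0535
time_s: 14.2
eef_pos: [0.4148, -0.2112, 0.0447]
orientation: [-179.6, 0.0, 102.7]
contact_force: [-21.0, -10.4, 10.5]
width: 0.0532
time_s: 14.7
eef_pos: [0.4174, -0.2105, 0.0488]
orientation: [-179.5, -0.1, 102.7]
contact_force: [-22.3, -7.2, 12.1]
width: 0.0529
[(72, 107, 173), (73, 110, 176), (76, 112, 181), (77, 113, 185), (114, 160, 242), (113, 159, 242), (114, 160, 243), (114, 160, 243), (114, 159, 242), (114, 160, 242), (114, 160, 243), (115, 162, 244), (115, 161, 244), (115, 162, 244), (115, 162, 244), (115, 161, 244), (115, 161, 245), (116, 162, 246), (115, 162, 245), (117, 164, 247), (144, 198, 254), (154, 210, 255), (156, 212, 255), (174, 227, 255), (189, 239, 255), (190, 240, 255), (181, 235, 255), (181, 235, 255), (180, 234, 255), (180, 234, 255), (178, 232, 255), (173, 228, 255), (168, 225, 255)]
time_s: 15.15
eef_pos: [0.4279, -0.2084, 0.0612]
orientation: [-179.8, 0.0, 102.6]
contact_force: [-13.0, -3.0, 10.6]
width: 0.0532
[(82, 123, 198), (82, 120, 197), (124, 173, 249), (127, 178, 251), (127, 177, 250), (127, 177, 250), (128, 178, 251), (128, 178, 251), (127, 177, 250), (126, 176, 250), (127, 177, 250), (128, 178, 251), (128, 179, 251), (127, 178, 251), (128, 179, 251), (129, 179, 251), (129, 180, 251), (130, 181, 252), (131, 184, 252), (133, 187, 253), (133, 187, 253), (132, 186, 253), (138, 192, 253), (178, 233, 255), (188, 239, 255), (187, 239, 255), (187, 239, 255), (188, 239, 255), (176, 231, 255), (165, 223, 255), (163, 221, 255), (160, 218, 255), (157, 214, 255)]
```

The rim is engaged at about 15–20 N, and the base face has grown to 80 rows, so the cup is tipping. I'll continue the arc.

```bash
python3 -m creep '40 0 3.7 -4.2 0;40 0 4.4 -3.5 0;40 0 4.4 -3.5 0;40 0 4.9 -2.7 0;40 0 4.9 -2.7 0';python3 prof.py;python3 -m creep '40 0 5.2 -1.8 0;40 0 5.3 -1.8 0;40 0 5.5 -.8 0;40 0 5.5 -.8 0;40 0 0 0 0';python3 prof.py
```

```text
time_s: 15.7
eef_pos: [0.4511, -0.203, 0.0772]
orientation: [-180.0, 0.0, 102.6]
contact_force: [-2.9, -0.8, 0.1]
width: 0.053
[(92, 131, 222), (112, 158, 243), (129, 182, 252), (131, 183, 252), (130, 182, 252), (131, 182, 252), (131, 183, 252), (132, 184, 252), (132, 184, 252), (132, 183, 252), (131, 183, 252), (131, 183, 252), (132, 184, 252), (133, 185, 253), (137, 190, 253), (151, 207, 254), (159, 217, 255), (160, 218, 255), (160, 218, 255), (160, 218, 255), (158, 217, 255), (158, 217, 255), (159, 217, 255), (160, 219, 255), (159, 218, 255), (158, 217, 255), (161, 220, 255), (166, 225, 255), (164, 222, 255), (163, 221, 255), (140, 196, 250), (134, 189, 234), (200, 248, 255)]
time_s: 16.25
eef_pos: [0.4724, -0.1979, 0.082]
orientation: [180.0, -0.0, 102.6]
contact_force: [-2.5, -0.1, 2.5]
width: 0.0532
[(92, 132, 222), (92, 132, 223), (101, 145, 234), (118, 166, 247), (120, 169, 248), (120, 169, 248), (119, 167, 247), (119, 167, 247), (119, 167, 247), (119, 168, 248), (119, 167, 247), (118, 166, 247), (116, 164, 247), (116, 164, 247), (117, 164, 247), (130, 181, 251), (150, 207, 255), (150, 206, 255), (150, 206, 255), (149, 206, 255), (149, 205, 255), (147, 203, 254), (146, 202, 254), (145, 201, 254), (145, 202, 254), (144, 200, 254), (143, 199, 254), (142, 198, 254), (127, 179, 252), (120, 170, 249), (55, 83, 148), (56, 84, 149), (55, 83, 146)]
```

```bash
python3 -m creep '40 0 5.5 0 0;40 0 5.6 .2 0;40 0 5.5 .9 0;40 0 5.5 1.3 0;40 0 0 0 0';python3 - <<'E'
from h import *
w=ctrl.snapshot("wrist");im=ctrl.snapshot("side");s=ctrl.sense();print(s['eef_pos'],s['contact_force'])
m=np.zeros((480,800,3),np.uint8);m[:288,:384]=cv2.resize(w,(384,288));m[:,384:]=cv2.resize(im[170:290,170:274],(416,480),interpolation=cv2.INTER_CUBIC)
cv2.imwrite("pics/m8.png",m)
E
```

```text
time_s: 16.8
eef_pos: [0.4942, -0.1933, 0.0796]
orientation: [180.0, 0.0, 102.6]
contact_force: [-0.0, 0.5, 3.5]
width: 0.0533
[ 0.49382645 -0.19343863  0.07973673] [-1.49886967 -0.0628371   3.61636785]
```

View pics/m8.png

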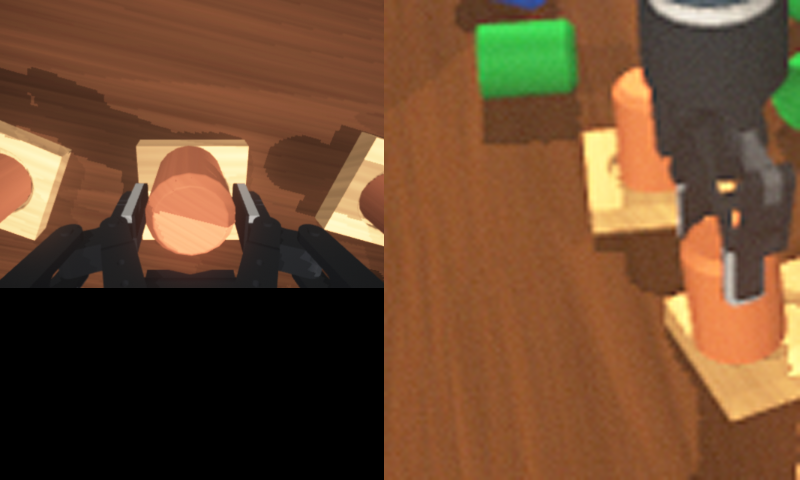

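The wrist view shows the closed base facing up, with the face around (190,213) between the pads. The side view shows the cup upright, mouth down, on the near edge of the empty stand. I'll fit its axis position and tilt from the wrist picture.

```bash
cat > up.py <<'E'
from fit import *
def go(zm=None):
    s=ctrl.sense();im=ctrl.snapshot("wrist");cv2.imwrite("pics/last.png",im)
    h=cv2.cvtColor(im,cv2.COLOR_BGR2HSV);m=((h[...,0]<15)&(h[...,2]>195)&(h[...,1]>80)).astype(np.uint8)
    m=cv2.morphologyEx(m,cv2.MORPH_OPEN,np.ones((5,5)));m[:,:160]=0;m[:,350:]=0
    n,l,st,ce=cv2.connectedComponentsWithStats(m);k=l[285,253];m=cv2.morphologyEx((l==k).astype(np.uint8),cv2.MORPH_CLOSE,np.ones((9,9)))*255.
    print("mask",st[k],"eef",s['eef_pos'].round(4))
    M=Ro.from_euler('xyz',s['orientation'],degrees=True).as_matrix()
    def H(p):  # tool frame: x,y of axis, z of cup origin, tilt about x
        A=np.c_[B[:,1],B[:,2],B[:,0]]   # mouth along tool +z
        A=A@Ro.from_euler('x',p[3],degrees=True).as_matrix().T+np.array([p[0],p[1],p[2]])*1e-3
        return cv2.convexHull(proj("wrist",A@M.T+s['eef_pos'],s).astype(np.float32))
    q=np.array([0,8.,26,0]);S=np.array([q]*5);S[1,0]+=4;S[2,1]+=5;S[3,2]+=5;S[4,3]+=10
    r=minimize(lambda p:area(m,H(p)),q,method="Nelder-Mead",options=dict(initial_simplex=S,maxiter=400))
    print("x,y,z mm, tilt",r.x.round(2),round(r.fun),"of",m.sum()/255)
    o=M@(r.x[:3]*1e-3)+s['eef_pos'];print("origin world",o.round(4))
    w=np.array([.52378,-.18638])-o[:2];print("to stand, tool x,y mm:",(M[:2,:2].T@w*1000).round(1))
    print("rows", np.where(m[:,253]>0)[0][[0,-1]], "cols",np.where(m[285]>0)[0][[0,-1]])
if __name__=="__main__":go()
E
python3 up.py
```

```text
mask [ 199  231  112  110 9507] eef [ 0.4938 -0.1934  0.0797]
x,y,z mm, tilt [  0.24  32.81  33.93 -42.33] 539 of 9745.0
origin world [ 0.5258 -0.1861  0.0458]
to stand, tool x,y mm: [ 0.1 -2.1]
rows [231 340] cols [203 307]
```

```bash
sed -i 's/B\[:,1\],B\[:,2\],B\[:,0\]/B[60:,1],B[60:,2],B[60:,0]/' up.py; python3 up.py
```

```text
mask [ 199  230  112  111 9525] eef [ 0.4937 -0.1935  0.0798]
x,y,z mm, tilt [  0.21  19.19  34.87 -14.26] 510 of 9756.0
origin world [ 0.5124 -0.1891  0.0449]
to stand, tool x,y mm: [ 0.2 11.7]
rows [230 340] cols [203 306]
```

The fit gives a tilt of about 14° short of upright, with the back rim already dipping in the recess's near part. I'll finish the roll: about 16 mm forward and 5 mm down.

```bash
python3 -m creep '40 0 4 .5 0;40 0 4 1 0;40 0 4 1.5 0;40 0 3 1.5 0;40 0 0 0 0';python3 up.py
```

```text
time_s: 17.5
eef_pos: [0.5093, -0.19, 0.0762]
orientation: [179.9, 0.0, 102.6]
contact_force: [-2.2, 2.7, 11.1]
width: 0.0536
mask [  198   177   114   158 12614] eef [ 0.5093 -0.19    0.0762]
x,y,z mm, tilt [ 2.000e-02  2.067e+01  3.150e+01 -3.188e+01] 3672 of 12831.0
origin world [ 0.5296 -0.1855  0.0447]
to stand, tool x,y mm: [ 0.4 -5.8]
rows [177 334] cols [201 305]
```

```bash
sed -i 's/B\[60:,1\],B\[60:,2\],B\[60:,0\]/B[:,1],B[:,2],B[:,0]/' up.py; python3 up.py; python3 prof.py; python3 -c "
import cv2;im=cv2.imread('pics/last.png');print(im[160:232:4,244:262].mean(1).round().astype(int).tolist())"
```

```text
mask [  198   177   113   158 12602] eef [ 0.5092 -0.19    0.0762]
x,y,z mm, tilt [ 0.26 13.38 38.08 21.14] 1435 of 12829.0
origin world [ 0.5223 -0.1869  0.0381]
to stand, tool x,y mm: [0.2 1.6]
rows [177 334] cols [201 305]
[(81, 117, 201), (81, 116, 200), (87, 124, 212), (108, 154, 240), (108, 154, 241), (108, 153, 240), (106, 152, 239), (105, 151, 238), (95, 136, 228), (96, 138, 230), (96, 138, 229), (96, 136, 229), (96, 137, 229), (96, 137, 230), (96, 136, 229), (97, 138, 231), (136, 189, 253), (139, 193, 254), (140, 194, 254), (139, 193, 254), (138, 192, 254), (138, 192, 254), (136, 190, 253), (136, 189, 253), (136, 190, 253), (135, 189, 253), (102, 146, 235), (54, 82, 144), (54, 81, 141), (54, 81, 141), (50, 74, 131), (49, 73, 128), (51, 77, 132)]
[[42, 64, 103], [64, 95, 139], [106, 156, 202], [152, 211, 243], [143, 203, 240], [82, 118, 200], [82, 118, 201], [82, 118, 201], [82, 119, 202], [82, 119, 202], [82, 118, 202], [82, 118, 202], [82, 118, 202], [82, 118, 202], [82, 117, 201], [81, 117, 201], [81, 117, 201], [81, 117, 201]]
```

```bash
sed -i 's/        A=np.c_/        B[:60,0]=.029;A=np.c_/' up.py; python3 up.py
```

```text
mask [  198   177   113   158 12465] eef [ 0.5091 -0.1901  0.0762]
x,y,z mm, tilt [ 0.52 11.4  36.06 21.79] 1688 of 12775.0
origin world [ 0.5202 -0.1871  0.0402]
to stand, tool x,y mm: [-0.1  3.6]
rows [178 334] cols [203 305]
```

```bash
cat > rows.py <<'E'
from h import *
from scipy.optimize import least_squares
import sys
def solve(r_out,r_in,r_far,wid):
    s=ctrl.sense();M=Ro.from_euler('xyz',s['orientation'],degrees=True).as_matrix()
    def pr(p):
        y,z,t=p;R=Ro.from_euler('x',t,degrees=True).as_matrix()
        L=np.array([[0,-.027,-.029],[0,-.0215,-.035],[0,.0215,-.035],[0,.027,-.029],[-.027,0,-.029],[.027,0,-.029]])@R.T+[0,y/1e3,z/1e3]
        u=proj("wrist",L@M.T+s['eef_pos'],s);return np.array([u[0,1],u[1,1],max(u[2,1],u[3,1]),u[5,0]-u[4,0]])
    f=lambda p:pr(p)-[r_out,r_in,r_far,wid]
    for t0 in(-15,0,15):
        r=least_squares(f,[10,33,t0],x_scale=[1,1,1],diff_step=1e-3);print("y,z,tilt",r.x.round(1),"res",r.fun.round(1),"mouth z",round(s['eef_pos'][2]-(r.x[1]+35*np.cos(np.radians(r.x[2])))/1e3,4))
solve(*map(float,sys.argv[1:]))
E
python3 rows.py 239 260 335 105
```

```text
y,z,tilt [21.2 43.5 -2.1] res [ 2.7 -2.3 -0.4  0.7] mouth z -0.0023
y,z,tilt [21.2 43.5 -2.1] res [ 2.7 -2.3 -0.4  0.7] mouth z -0.0023
y,z,tilt [21.2 43.5 -2.1] res [ 2.7 -2.3 -0.4  0.7] mouth z -0.0023
```

```bash
python3 rows.py 239 260 335 114
python3 - <<'E'
from h import *
w=ctrl.snapshot("wrist");im=ctrl.snapshot("side");sc=ctrl.snapshot("scene")
m=np.zeros((600,800,3),np.uint8)
m[:,:400]=cv2.resize(w[160:384,178:328],(400,600),interpolation=cv2.INTER_CUBIC)
m[:300,400:]=cv2.resize(im[210:285,200:300],(400,300),interpolation=cv2.INTER_CUBIC)
m[300:,400:]=cv2.resize(sc[120:210,140:260],(400,300),interpolation=cv2.INTER_CUBIC)
cv2.imwrite("pics/m9.png",m)
g=cv2.cvtColor(w,cv2.COLOR_BGR2HSV)
print([ (int(x),g[270,x].tolist()) for x in list(range(186,212,3))+list(range(296,322,3))])
E
```

```text
y,z,tilt [10.5 32.6  4. ] res [ 1.5 -1.3 -0.2  0.4] mouth z 0.0087
y,z,tilt [10.5 32.6  4. ] res [ 1.5 -1.3 -0.2  0.4] mouth z 0.0087
y,z,tilt [10.5 32.6  4. ] res [ 1.5 -1.3 -0.2  0.4] mouth z 0.0087
[(186, [7, 91, 59]), (189, [7, 116, 55]), (192, [7, 119, 58]), (195, [8, 143, 89]), (198, [9, 150, 216]), (201, [9, 148, 226]), (204, [9, 147, 229]), (207, [9, 147, 230]), (210, [9, 147, 230]), (296, [9, 150, 219]), (299, [9, 151, 216]), (302, [9, 150, 212]), (305, [9, 151, 209]), (308, [9, 151, 206]), (311, [8, 152, 139]), (314, [8, 129, 67]), (317, [8, 126, 65]), (320, [7, 120, 64])]
```

The rows give a near-upright cup (tilt about 4°, uncertain). It is in the recess, about 4 mm short of centre, with 11 N of contact. I'll lift slightly, centre it, and press lightly to flatten.

```bash
python3 -m creep '40 0 0 -2 0;40 0 0 -2 0;40 0 2 0 0;40 0 2 0 0;40 0 0 0 0';python3 -m creep '40 0 0 1.5 0;40 0 0 1 0;40 0 0 1 0;40 0 0 1 0;40 0 0 0 0';python3 prof.py; python3 -c "
import cv2;im=cv2.imread('pics/last.png');print([int(v) for v in im[226:346:2,246:260,1].mean(1)]);print([int(v) for v in im[275,190:205,2]],[int(v) for v in im[275,300:320,2]])"
```

```text
time_s: 18.35
eef_pos: [0.512, -0.1892, 0.0788]
orientation: [-180.0, -0.0, 102.6]
contact_force: [0.1, -0.3, -1.4]
width: 0.0535
time_s: 18.85
eef_pos: [0.5129, -0.1893, 0.0758]
orientation: [179.9, 0.0, 102.6]
contact_force: [-0.3, 3.4, 7.7]
width: 0.0533
[(79, 114, 196), (78, 114, 196), (95, 136, 227), (105, 151, 238), (106, 151, 239), (105, 150, 238), (104, 149, 237), (101, 144, 234), (95, 136, 228), (96, 138, 229), (95, 136, 228), (95, 137, 229), (96, 137, 229), (95, 137, 229), (95, 136, 229), (113, 160, 242), (137, 192, 253), (138, 192, 254), (137, 193, 254), (136, 192, 254), (137, 192, 254), (137, 192, 254), (135, 189, 253), (134, 189, 253), (135, 190, 253), (134, 188, 253), (119, 169, 248), (53, 81, 142), (54, 81, 142), (50, 74, 132), (49, 73, 128), (50, 76, 132), (50, 76, 131)]
[113, 113, 113, 113, 113, 117, 137, 150, 151, 151, 151, 151, 150, 149, 148, 149, 143, 135, 136, 137, 137, 137, 136, 135, 135, 136, 137, 137, 136, 135, 136, 136, 162, 188, 191, 192, 192, 192, 192, 192, 192, 190, 191, 191, 192, 190, 188, 187, 189, 189, 189, 188, 187, 188, 174, 92, 81, 80, 81, 78]
[55, 58, 62, 63, 96, 152, 176, 187, 201, 215, 220, 223, 224, 226, 227] [212, 211, 210, 209, 208, 206, 205, 204, 203, 202, 200, 195, 175, 136, 75, 64, 62, 62, 62, 62]
```

```bash
python3 rows.py 238 258.5 335.5 115|head -1;python3 rows.py 238 258.5 335.5 117|head -1; python3 -m creep '40 0 0 1 0;40 0 0 1 0;40 0 0 0 0'; python3 -c "
from workcell import ctrl
print(ctrl.sense()['torque'])"
```

```text
y,z,tilt [10.1 31.6  3. ] res [ 1.2 -1.  -0.2  0.3] mouth z 0.0093
y,z,tilt [ 7.9 29.4  4.3] res [ 0.9 -0.8 -0.1  0.2] mouth z 0.0116
time_s: 19.2
eef_pos: [0.514, -0.1891, 0.0752]
orientation: [179.8, 0.1, 102.5]
contact_force: [1.0, 7.4, 15.0]
width: 0.0535
[1.18717125 0.08439636 0.02860402]
```

```bash
python3 prof.py >/dev/null; python3 -c "
import cv2;im=cv2.imread('pics/last.png');print([int(v) for v in im[226:346:2,246:260,1].mean(1)])"
```

```text
[115, 114, 114, 114, 114, 114, 124, 144, 151, 152, 152, 151, 151, 150, 149, 148, 147, 138, 134, 135, 136, 136, 135, 134, 133, 134, 135, 135, 135, 135, 134, 134, 134, 161, 187, 190, 191, 191, 190, 190, 190, 188, 189, 189, 190, 189, 186, 186, 186, 187, 187, 186, 186, 186, 160, 86, 79, 81, 79, 75]
```

Pressing no longer rotates the cup, so it is seated. I'll unload the press, release gently, and measure before withdrawing.

```bash
python3 -m creep '40 0 0 -1 0;40 0 0 -.7 0;40 0 0 0 0';python3 -m creep '64 0 0 0 0;65 0 0 0 0;68 0 0 0 0;72 0 0 0 0;80 0 0 0 0';python3 -m creep '90 0 0 0 0;90 0 0 0 0;90 0 0 0 0';python3 prof.py >/dev/null; python3 -c "
import cv2;im=cv2.imread('pics/last.png');print([int(v) for v in im[160:346:2,246:260,1].mean(1)]);print([int(v) for v in im[275,180:210,2]],[int(v) for v in im[275,296:326,2]])"
```

```text
time_s: 19.55
eef_pos: [0.513, -0.1893, 0.0758]
orientation: [179.9, 0.1, 102.6]
contact_force: [0.1, 3.6, 8.2]
width: 0.053
time_s: 20.05
eef_pos: [0.5116, -0.1893, 0.074]
orientation: [-180.0, -0.0, 102.6]
contact_force: [0.6, 0.3, -0.5]
width: 0.0682
time_s: 20.35
eef_pos: [0.5118, -0.1893, 0.0742]
orientation: [-180.0, -0.0, 102.6]
contact_force: [-0.4, -0.0, -0.2]
width: 0.0767
[70, 134, 148, 147, 207, 242, 241, 240, 240, 236, 219, 203, 130, 116, 116, 116, 116, 116, 116, 116, 116, 116, 116, 115, 115, 115, 115, 115, 115, 114, 114, 114, 114, 114, 114, 114, 113, 113, 113, 113, 113, 113, 113, 113, 113, 118, 137, 151, 152, 152, 152, 151, 150, 148, 147, 145, 139, 130, 130, 131, 131, 131, 130, 129, 138, 164, 189, 189, 188, 188, 187, 185, 185, 186, 187, 187, 186, 186, 185, 184, 185, 186, 186, 182, 181, 182, 183, 183, 181, 182, 182, 177, 84]
[107, 108, 108, 114, 163, 241, 254, 254, 254, 254, 254, 254, 254, 254, 254, 254, 254, 254, 252, 221, 180, 178, 182, 190, 200, 212, 219, 223, 226, 227] [217, 216, 215, 214, 213, 212, 212, 211, 210, 210, 209, 207, 205, 196, 175, 153, 175, 237, 253, 253, 253, 253, 253, 253, 253, 254, 254, 255, 255, 255]
```

```bash
python3 rows.py 250.5 272 343.5 112|head -1;python3 rows.py 250.5 272 343.5 113.5|head -1
python3 - <<'E'
from h import *
s=ctrl.sense();M=Ro.from_euler('xyz',s['orientation'],degrees=True).as_matrix()
tz=(s['eef_pos'][2]-.047)*1e3;print("flat origin z",tz)
for zz in(tz,tz-6):
  for y in(10,12,14,16):
    L=np.array([[0,-.027,-.029],[0,-.0215,-.035],[0,.0215,-.035],[0,.027,-.029],[-.027,0,-.029],[.027,0,-.029],[0,-.027,.029]])+[0,y/1e3,zz/1e3]
    u=proj("wrist",L@M.T+s['eef_pos'],s);print(y,round(zz),u[[0,1,2,3,6],1].round(1),(u[5,0]-u[4,0]).round(1))
C=np.array([.52378,-.18638,0]);d=M[:,1]
print("recess near edge/far edge, stand near edge rows",proj("wrist",[C-.032*d+[0,0,.018],C+.032*d+[0,0,.018],C-.046*d+[0,0,.018]],s)[:,1].round(1), "centre tool y",((C-s['eef_pos'])@d*1e3).round(1))
w=ctrl.snapshot("wrist");im=ctrl.snapshot("side");sc=ctrl.snapshot("scene")
m=np.zeros((600,800,3),np.uint8)
m[:,:400]=cv2.resize(w[160:384,178:328],(400,600),interpolation=cv2.INTER_CUBIC)
m[:300,400:]=cv2.resize(im[210:285,200:300],(400,300),interpolation=cv2.INTER_CUBIC)
m[300:,400:]=cv2.resize(sc[120:210,140:260],(400,300),interpolation=cv2.INTER_CUBIC)
cv2.imwrite("pics/m9.png",m)
E
```

```text
y,z,tilt [16.2 33.4  4.7] res [ 1.7 -1.5 -0.2  0.4] mouth z 0.006
y,z,tilt [14.4 31.7  5.6] res [ 1.5 -1.3 -0.1  0.4] mouth z 0.0077
flat origin z 27.23862235052865
10 27 [238.8 257.2 340.7 340.6 195.1] 118.9
12 27 [243.  261.4 344.2 344.  198.3] 118.4
14 27 [247.2 265.7 347.7 347.3 201.4] 117.9
16 27 [251.3 269.8 351.2 350.6 204.5] 117.4
10 21 [245.3 264.8 350.9 350.3 198.4] 123.6
12 21 [249.7 269.2 354.5 353.8 201.7] 123.1
14 21 [254.  273.5 358.1 357.2 204.9] 122.6
16 21 [258.3 277.8 361.6 360.6 208.1] 122.0
recess near edge/far edge, stand near edge rows [190.9 283.8 168. ] centre tool y 12.4
```

View pics/m9.png

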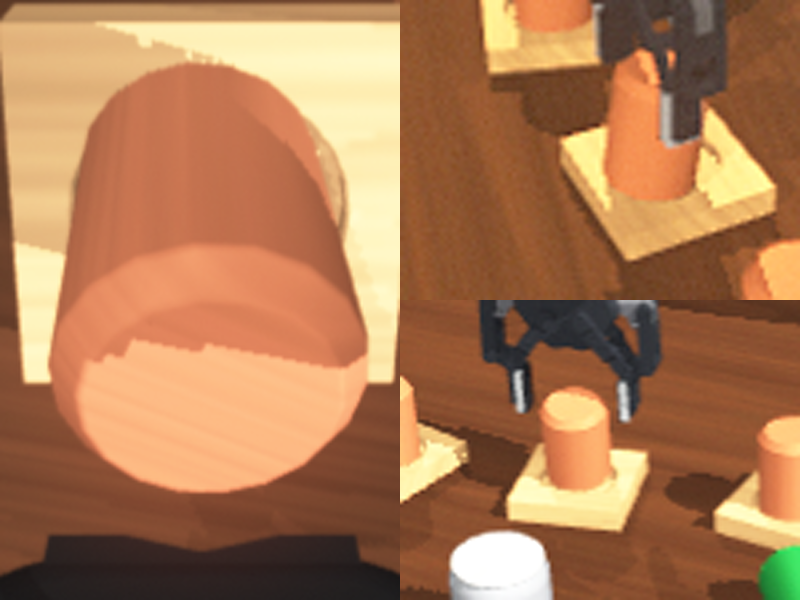

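The final allowed picture shows the near rim at (200,65) visible on top of the stand, outside the recess, with recess showing at (335,190). So the cup sits about 9 mm too near and tilts about 5°. I'll regrip with the pads centred, lift, shift 9 mm, lower and press flat.

```bash
python3 -m creep '90 0 4 0 0;90 0 4 0 0;90 0 0 0 0;40 0 0 0 0;40 0 0 0 0' 20;python3 -m creep '40 0 0 0 0;40 0 0 0 0;40 0 0 0 0;40 0 0 0 0';python3 -m creep '40 0 0 -3 0;40 0 0 -3 0;40 0 0 -3 0;40 0 0 0 0';python3 -m creep '40 0 3 0 0;40 0 3 0 0;40 0 3 0 0;40 0 0 0 0;40 0 0 0 0'; python3 -m creep '40 0 0 3 0;40 0 0 2 0;40 0 0 2 0;40 0 0 1 0;40 0 0 0 0'
```

```text
time_s: 21.05
eef_pos: [0.5197, -0.1875, 0.0744]
orientation: [180.0, -0.0, 102.6]
contact_force: [-0.2, 1.9, 2.5]
width: 0.0536
time_s: 21.45
eef_pos: [0.5197, -0.1875, 0.0744]
orientation: [180.0, -0.0, 102.6]
contact_force: [-0.1, 1.8, 3.1]
width: 0.0538
time_s: 21.85
eef_pos: [0.5199, -0.1879, 0.0838]
orientation: [180.0, 0.0, 102.6]
contact_force: [0.4, 0.8, -1.6]
width: 0.054
time_s: 22.35
eef_pos: [0.5284, -0.1855, 0.0831]
orientation: [-180.0, -0.0, 102.6]
contact_force: [-0.1, 0.2, -0.8]
width: 0.0536
time_s: 22.85
eef_pos: [0.5282, -0.1856, 0.075]
orientation: [-180.0, -0.0, 102.6]
contact_force: [-0.4, -0.7, -1.1]
width: 0.0538
```

```bash
python3 -m creep '40 0 0 1 0;40 0 0 0 0'; python3 -m creep '40 0 0 1 0;40 0 0 0 0'; python3 -m creep '40 0 0 1 0;40 0 0 0 0'
```

```text
time_s: 23.05
eef_pos: [0.5285, -0.1857, 0.0744]
orientation: [180.0, 0.0, 102.6]
contact_force: [0.4, -0.1, -1.6]
width: 0.054
time_s: 23.25
eef_pos: [0.5287, -0.1858, 0.0742]
orientation: [180.0, 0.0, 102.6]
contact_force: [-2.1, 0.6, 5.8]
width: 0.0537
time_s: 23.45
eef_pos: [0.5289, -0.1858, 0.074]
orientation: [180.0, 0.0, 102.6]
contact_force: [-3.9, 2.4, 12.7]
width: 0.0533
```

```bash
python3 -m creep '40 0 0 1 0;40 0 0 0 0'; python3 -m creep '40 0 0 1 0;40 0 0 0 0';  python3 prof.py >/dev/null; python3 -c "
import cv2;im=cv2.imread('pics/last.png');print([int(v) for v in im[150:346:2,246:260,1].mean(1)])"
```

```text
time_s: 23.65
eef_pos: [0.5292, -0.186, 0.0738]
orientation: [179.9, 0.1, 102.6]
contact_force: [-6.7, 3.4, 18.5]
width: 0.0539
time_s: 23.85
eef_pos: [0.5297, -0.1866, 0.0734]
orientation: [179.9, 0.1, 102.6]
contact_force: [-7.0, 2.5, 20.2]
width: 0.054
[243, 244, 243, 241, 240, 231, 209, 175, 159, 148, 120, 118, 118, 117, 117, 117, 117, 116, 116, 115, 115, 115, 114, 114, 114, 114, 113, 113, 112, 112, 112, 111, 111, 111, 111, 110, 110, 110, 110, 110, 110, 111, 129, 146, 148, 149, 148, 148, 148, 147, 146, 144, 138, 126, 125, 126, 127, 127, 127, 126, 125, 125, 126, 127, 126, 126, 125, 125, 125, 124, 123, 133, 169, 182, 181, 182, 181, 180, 180, 182, 181, 178, 177, 178, 180, 179, 177, 178, 179, 161, 75, 69, 70, 72, 75, 77, 76, 74]
```

```bash
python3 -m creep '40 0 0 -2 0;40 0 0 -1 0;40 0 0 0 0';python3 -m creep '64 0 0 0 0;65 0 0 0 0;68 0 0 0 0;75 0 0 0 0;90 0 0 0 0';python3 -m creep '95 0 0 0 0;95 0 0 0 0;95 0 0 0 0';python3 prof.py >/dev/null
python3 - <<'E'
from h import *
im=cv2.imread('pics/last.png');print([int(v) for v in im[140:350:2,246:260,1].mean(1)]);print([int(v) for v in im[270,180:210,2]],[int(v) for v in im[270,296:326,2]])
s=ctrl.sense();M=Ro.from_euler('xyz',s['orientation'],degrees=True).as_matrix();C=np.array([.52378,-.18638,0]);d=M[:,1]
print("stand near, recess near rows",proj("wrist",[C-.046*d+[0,0,.018],C-.032*d+[0,0,.018]],s)[:,1].round(1),"centre y",((C-s['eef_pos'])@d*1e3).round(1))
for dy in(-5,-2.5,0,2.5,5):
    L=np.array([C+(dy/1e3-.027)*d+[0,0,z] for z in(.012,.018,.076)]+[C+(dy/1e3-.0215)*d+[0,0,.082],C+(dy/1e3+.0215)*d+[0,0,.082]])
    print(dy,proj("wrist",L,s)[:,1].round(1))
E
```

```text
time_s: 24.2
eef_pos: [0.5287, -0.1859, 0.0737]
orientation: [180.0, 0.0, 102.6]
contact_force: [-0.6, -0.6, 4.1]
width: 0.0539
time_s: 24.7
eef_pos: [0.5282, -0.1855, 0.073]
orientation: [-180.0, -0.0, 102.6]
contact_force: [0.3, -0.0, -0.2]
width: 0.0761
time_s: 25.0
eef_pos: [0.5284, -0.1856, 0.0733]
orientation: [-180.0, -0.0, 102.6]
contact_force: [-0.1, -0.4, -0.5]
width: 0.0812
[236, 241, 240, 239, 240, 241, 243, 244, 243, 242, 233, 191, 119, 106, 108, 108, 108, 107, 107, 107, 107, 107, 106, 106, 106, 105, 105, 105, 104, 104, 121, 141, 141, 140, 141, 142, 143, 142, 143, 148, 137, 134, 135, 137, 138, 138, 137, 136, 134, 134, 136, 137, 136, 135, 135, 135, 134, 133, 133, 132, 133, 134, 134, 134, 134, 134, 134, 133, 132, 134, 149, 172, 185, 184, 184, 186, 187, 186, 185, 184, 185, 185, 187, 185, 149, 78, 70, 68, 67, 68, 72, 72, 69, 69, 70, 66, 63, 62, 62, 64, 66, 67, 67, 65, 65]
[136, 135, 138, 173, 242, 254, 255, 255, 255, 255, 255, 255, 255, 255, 255, 255, 254, 251, 209, 194, 195, 197, 200, 202, 206, 212, 220, 222, 221, 222] [227, 227, 227, 228, 227, 228, 227, 227, 226, 220, 212, 197, 183, 180, 180, 179, 179, 181, 206, 244, 251, 252, 252, 252, 252, 252, 252, 252, 252, 252]
stand near, recess near rows [138.8 163.2] centre y -4.7
-5 [160.9 163.2 196.  214.2 305.8]
-2.5 [165.  167.4 201.8 220.  310.6]
0 [169.1 171.6 207.5 225.8 315.3]
2.5 [173.1 175.8 213.2 231.5 320. ]
5 [177.1 179.9 218.7 237.1 324.7]
```

The rows (200, 219, 308) now all match a flat upright cup at 3.3 mm off centre, which is inside the 5 mm clearance. I'll retreat and do a final numeric check from above.

```bash
python3 -m creep '100 0 0 0 0;100 0 0 -10 0;100 0 0 -20 0;100 0 0 -35 0;100 0 0 -35 0';python3 -m creep '100 0 0 -40 0;100 0 0 -20 0;100 0 0 0 0;100 0 0 0 0;100 0 0 0 0';python3 prof.py>/dev/null
python3 - <<'E'
from h import *
im=cv2.imread('pics/last.png');s=ctrl.sense();M=Ro.from_euler('xyz',s['orientation'],degrees=True).as_matrix();C=np.array([.52378,-.18638,0]);d=M[:,1]
c=int(round(proj("wrist",[C+[0,0,.05]],s)[0,0]));print(c)
print([(140+i*2,int(v)) for i,v in enumerate(im[140:330:2,c-6:c+6,1].mean(1))])
print(proj("wrist",[C-.046*d+[0,0,.018],C-.032*d+[0,0,.018]],s)[:,1].round(1))
for dy in(-5,-3.3,-1,1):
    L=np.array([C+(dy/1e3-.027)*d+[0,0,z] for z in(.012,.018,.076)]+[C+(dy/1e3-.0215)*d+[0,0,.082],C+(dy/1e3+.0215)*d+[0,0,.082],C+(dy/1e3+.027)*d+[0,0,.076]])
    print(dy,proj("wrist",L,s)[:,1].round(1))
E
```

```text
time_s: 25.55
eef_pos: [0.528, -0.1854, 0.1746]
orientation: [-180.0, -0.0, 102.6]
contact_force: [1.4, -0.1, 0.9]
width: 0.0852
time_s: 26.05
eef_pos: [0.5275, -0.1851, 0.2318]
orientation: [-179.9, -0.1, 102.6]
contact_force: [-0.4, 0.1, -0.4]
width: 0.0854
253
[(140, 143), (142, 162), (144, 166), (146, 175), (148, 193), (150, 194), (152, 197), (154, 197), (156, 196), (158, 196), (160, 196), (162, 196), (164, 195), (166, 193), (168, 193), (170, 194), (172, 194), (174, 194), (176, 193), (178, 194), (180, 193), (182, 192), (184, 191), (186, 192), (188, 192), (190, 193), (192, 193), (194, 161), (196, 152), (198, 230), (200, 193), (202, 83), (204, 81), (206, 79), (208, 81), (210, 81), (212, 83), (214, 81), (216, 82), (218, 84), (220, 83), (222, 82), (224, 79), (226, 76), (228, 74), (230, 79), (232, 81), (234, 79), (236, 80), (238, 76), (240, 72), (242, 73), (244, 76), (246, 79), (248, 78), (250, 77), (252, 73), (254, 76), (256, 82), (258, 81), (260, 76), (262, 75), (264, 78), (266, 79), (268, 75), (270, 73), (272, 70), (274, 69), (276, 73), (278, 71), (280, 70), (282, 69), (284, 68), (286, 64), (288, 58), (290, 65), (292, 116), (294, 126), (296, 126), (298, 127), (300, 127), (302, 127), (304, 128), (306, 128), (308, 129), (310, 129), (312, 130), (314, 130), (316, 130), (318, 131), (320, 132), (322, 132), (324, 134), (326, 147), (328, 160)]
[115.3 129.1]
-5 [128.4 129.1 137.8 145.4 193.1 196.8]
-3.3 [130.  130.8 139.8 147.3 194.9 198.5]
-1 [132.2 133.  142.4 150.  197.4 200.9]
1 [134.1 135.  144.7 152.3 199.5 202.9]
```

```bash
python3 -c "
from workcell import ctrl
print(ctrl.hand_in())"
```

```text
the job is handed in; nothing more can be done
None
```

The copper cup is standing mouth down and base up in the recess of the empty stand, and the job is handed in at about 26 s of the 51 s. I had used all 12 pictures before the last correction, so the final placing was checked from image rows only, not by eye.

- **How it was done:** The tool can only point down, so I held the cup by a corner of its base end. I tipped it upright by pushing its rim against the near edge of the empty stand, which took at most about 25 N.
- **What went wrong on the way:**
  - Letting the cup swing under gravity failed, and so did a quick upward jerk.
  - The first push against the stand missed it.
  - My first release was wrong. The cup sat tilted about 5°, with its near rim on top of the stand outside the recess. I regripped it, moved it 9 mm, pressed it down lightly at about 20 N and let go.
- **Last checks:** From above, with the gripper open and clear, the rows at the cup's base end matched a flat, upright cup on the recess floor to within about 1–2 pixels. It sits about 3.5 mm off centre, inside the 5 mm clearance.
- **Uncertain:** Two earlier rim fits by image were poor, and I discarded them. I never aimed at the other cups, the tin or the jar and saw no unexpected contact force, but I did not measure their positions again at the end.

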